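# Wedge a heat sink off its test jig

### The arm

A 7-joint arm with a two-finger parallel gripper is mounted at the origin on the work surface. World frame = base frame: x ahead of the robot, y to its left, z up, the work surface at z = 0. Lengths are in m, angles in rad, forces in N, time in s.
With the tool pointing down it reaches from about 0.425 to 0.925 m from the base axis. Payload 6.8 kg.
Tool frame: the origin (TCP) lies between the finger pads; the fingertips stand ctrl.tcp_to_tips ahead of it and the grasp point (between the pads) is the TCP (ctrl.tcp_to_tips is the distance from the TCP to the fingertips, in m); z points along the fingers, y is the line along which they close (so a half turn about z gives the same grasp; the last joint's range is limited). The gripper opens to 85 mm and grips with 20 to 120 N. Pads are 22 mm wide; open, the fingers measure 114 mm over their backs; the gripper's body (76 mm by 85 mm) begins 54 mm behind the grasp point. The pads swing forward as they close: fully open they stand 13 mm farther back than shut.
Start: joints at [-1.246, 0.477, 0.022, 1.555, -0.011, 1.109, -0.083], TCP at [0.283, 0.613, 0.25] pointing down, gripper open.
Joint ranges: [-2.96, 2.96], [-0.34, 2.1], [-1.41, 1.46], [0.24, 2.44], [-1.37, 4.51], [0.17, 1.92], [-2.96, 2.96]. Speed limits (rad/s): [2.39, 2.39, 3.14, 3.14, 3.14, 3.14, 3.14].

### API

Orientations are given as a unit quaternion [w, x, y, z].
In Python, from plant import ctrl gives the robot as it stands.
- The arm moves only by the shell command python3 -m creep 'ROWS'. ROWS is text: rows parted by semicolons, each of 5 numbers parted by spaces: the closure, from 0 (fully open) to 1 (shut), then the shift along the world's x, y, z in cm, then the turn about the world's z in degrees. A call has exactly 8 rows; each row shifts and turns the commanded pose from where the row before left it; what a row does not reach is not made up. A row lasts 1/8 s, in which the tool goes at most 62.5 mm and 10.7 degrees, less where a joint would pass 70% of its speed; a pose out of reach is approached as far as the arm can. A call is refused whole if a number of a shift passes 6.25 or a number of a turn 10.7, either way. A call with a gripper value outside its range is refused whole. The fingers move at their own pace and stop on an object; the grip force is fixed at half the most. Time passes only in rows, so rows that do not move let the fingers close, or fill a call up. It gives the time, the measured TCP pose, the force, the opening and the grip force at its end, in the units of the state.
- ctrl.observe(): the state, without advancing time (a new reading comes with each control period).
- ctrl.grab_frame(name): name is "scene" or "top"; returns the picture (384x512x3 uint8, blue, green, red); there is no depth.
- ctrl.camera_info(name): a dict with "K" (3x3 intrinsics, pixels), "R" (3x3) and "t" (3): a world point X has camera coordinates R X + t. Camera axes: x right, y down, z forward; pixel columns grow to the right and rows downward; lengths in m; the calibration is good to about 2 mm. A picture is of the moment at which its call begins. camera_info takes no time and is no camera call.
- ctrl.hand_in(): hands the job in; it is judged then, once.
The state is a dict: "time": time; "joints": joint angles; "qvel": joint speeds; "effort": joint torques, N m; "ee_pos": TCP position; "ee_rot": TCP orientation; "contact_force": force on the tool from outside, world axes, zero at the start; "torque": the same for the moment, N m; "width": finger opening in m; "finger_force": force on a finger pad.
Only numpy, scipy, OpenCV 4.12 (cv2) and the standard library are available. Lean on these libraries where they do the work, as an engineer would, in place of code of your own. Each camera call takes 0.05 s, during which the arm holds its last target. There are 200 camera calls.

### The job

Take the brass weight off the heat sink and stand it upright in the blue tray. Then pick the yellow wedge up by its handle and push it, flat on the bench, under the middle of the orange lifting bar until the heat sink just lifts off its rails, about 4 mm clear, so that the wedge alone carries it. Finish while still gripping the wedge there, leaving the other things on the bench alone.

Things in the scene. Friction and masses are not known exactly. Their poses are not given: they have to be found in the camera images.
- jig: Fixed test jig: two dark steel rails along its x axis (124 long, 20 wide, 20 mm high, centred at y = +56 and -56 mm), joined at the rear (x = +50 to +62 mm). The channel between them, 92 mm wide, is floored by the bench and open at the front. Origin on the bench at its centre; +x from the open front to the rear: the wedge goes in along +x.
- sink (a joint): Rise of the finned aluminium heat sink off the rails, m: 0 = resting, at most 0.025. It slides only straight up and sinks back by its own weight (about 0.5 kg). At rest: plate 108 x 128 x 8 mm, underside 20 mm above the bench; fins 108 x 86 mm, level tops 52 mm above the bench; centred on the jig.
- lift_bar (a point): Lowest point, at mid-length, of the orange lifting bar: round, 10 mm thick, 76 mm long along the jig's y axis, fixed to the front of the heat sink, 65 mm from the jig's centre towards the jig's -x. Underside 10 mm above the bench at rest; rises with the heat sink. Axes as the jig's.
- weight: Brass hold-down weight, 0.4 kg: upright cylinder 40 mm across up to 36 mm height, then a knob 24 mm across, 56 mm high in all. Origin at the centre of its underside, z along its axis. Starts standing on the fins.
- tray: Blue open tray, fixed to the bench, 130 (x) x 150 (y) x 16 mm outside, walls and floor 4 to 5 mm thick. Origin at the centre of its underside, on the bench.
- wedge: Yellow plastic wedge, 102 mm long (x), 40 mm wide (y), 0.15 kg, flat on the bench. Origin on its underside; +x points to the thin toe (x = +50 mm, 4 mm thick). From there the top rises 1 mm in 4 to 22.5 mm height at x = -24 mm. Behind it the upright handle block: x = -52 to -22 mm, 24 mm wide (y), 60 mm high from the underside.
- wedge_grip (a point): Point inside the wedge's handle, 38 mm above its underside and 37 mm behind its origin, for fingers closing across the 24 mm width (wedge y). Axes as the wedge's.
- wedge_toe (a point): Middle of the wedge's toe at the underside, 50 mm in front of its origin. The heat sink's rise is (distance of the bar behind the toe)/4 - 6 mm: a red line across the slope, 40 mm behind the toe, is under the bar at 4 mm rise.
- board: Bystander: small green circuit board 80 x 60 mm lying flat, about 16 mm high. Origin at its underside.
- capacitor: Bystander: blue can capacitor standing upright, 35 mm across, 55 mm high. Origin at its underside.
- spool: Bystander: grey wire spool standing on its flange, 60 mm across, 38 mm high. Origin at its underside.
- driver: Bystander: screwdriver 170 mm long, lying. Origin at its underside.
- jar: Bystander: white plastic jar 56 mm across, 70 mm high. Origin at its underside.
There are look-alikes about, which are no part of the job. What is meant by the wedge is not pink, and is the smaller of those in its own colour.

How it is judged:
By the outcome, as a careful person would: the job done as asked, in the order asked, and still so for the second after the job is handed in, while the arm keeps its last pose, push and grip.
It also fails if it takes over 64 s, if anything falls off the work surface, if the arm or the gripper's body presses on something with over 40 N, if the wrist force passes 120 N, or if a joint passes its speed limit or range.

## Working session

There is one attempt and no reset: what is moved stays moved. The work goes in short steps, Python scripts to look and compute and a shell command to move; the robot and the scene stay as the last step left them, time stands still between calls to the robot, and variables do not carry over. Pictures are saved under pics/ and viewed, at most 10 in all, crops included, and the job is handed in when it is done.

```bash
mkdir -p pics; cat > h.py <<'E'
import numpy as np, cv2
from plant import ctrl
def ray(cam,u,v,z):
    c=ctrl.camera_info(cam);K,R,t=map(np.array,(c["K"],c["R"],c["t"]))
    d=R.T@np.linalg.inv(K)@np.array([u,v,1.]);o=-R.T@t
    return o+d*(z-o[2])/d[2]
def px(cam,X):
    c=ctrl.camera_info(cam);K,R,t=map(np.array,(c["K"],c["R"],c["t"]))
    p=K@(R@np.array(X,float)+t);return p[:2]/p[2]
E
python3 - <<'E'
from h import *
for n in("scene","top"):
    im=ctrl.grab_frame(n);cv2.imwrite(f"pics/{n}0.png",im)
    c=ctrl.camera_info(n);R=np.array(c["R"]);print(n,-R.T@np.array(c["t"]),R[2])
a=[cv2.imread(f"pics/{n}0.png") for n in("scene","top")]
s=ctrl.observe();print({k:np.round(v,4) for k,v in s.items()},ctrl.tcp_to_tips)
E
```

```text
scene [ 1.04636086 -0.22627657  0.76046281] [-0.55599988  0.31804144 -0.76792824]
top [0.47139242 0.06664647 1.49736817] [ 0.06984876 -0.01377508 -0.99746248]
{'time': np.float64(0.1), 'joints': array([-1.2461,  0.4777,  0.0223,  1.5564, -0.0115,  1.1093, -0.0831]), 'qvel': array([ 0.0006, -0.001 , -0.0013, -0.0051,  0.0001,  0.0006,  0.    ]), 'effort': array([ 3.60000e-03, -5.97760e+01,  1.61330e+00, -2.81952e+01,
        1.28000e-02,  5.00000e-03,  0.00000e+00]), 'ee_pos': array([0.2829, 0.6123, 0.2494]), 'ee_rot': array([-1.000e-04,  2.147e-01,  9.767e-01, -8.000e-04]), 'contact_force': array([-0.0586,  0.219 ,  0.3213]), 'torque': array([ 0.0066, -0.0328, -0.0153]), 'finger_force': np.float64(0.0), 'width': np.float64(0.0855)} 0.019
```

View pics/scene0.png

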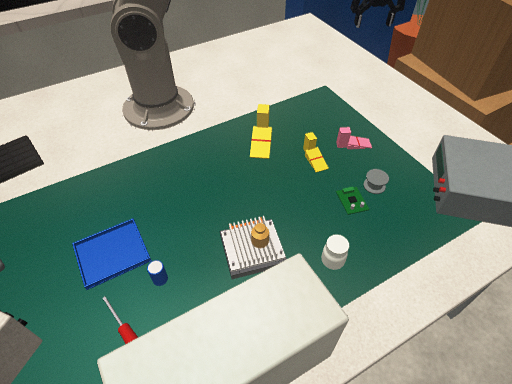

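View pics/top0.png

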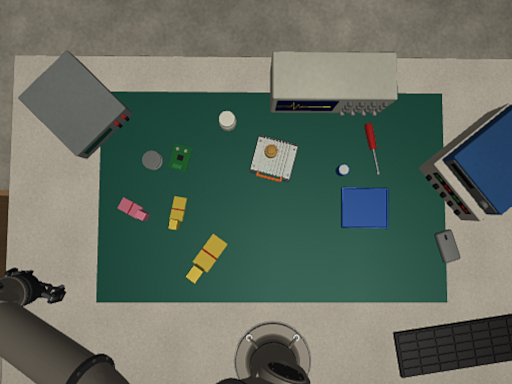

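Top view, candidates for the wedge: big yellow (207,260), small yellow (177,212), pink (133,209). I choose the small yellow, which is (316,155) in the scene view. The sink is at (274,158) with the weight at (271,151), the bar at (269,177) and the tray at (364,207).

```bash
cat > m.py <<'E'
from h import *
def big(mask,near,rad=60):
    n,l,s,c=cv2.connectedComponentsWithStats(mask.astype(np.uint8))
    ks=[k for k in range(1,n) if s[k,4]>=6 and np.hypot(*(c[k]-near))<rad]
    k=max(ks,key=lambda k:s[k,4]);return (l==k).astype(np.uint8),c[k],s[k]
def hsv(im): return cv2.cvtColor(im,cv2.COLOR_BGR2HSV).astype(int).transpose(2,0,1)
E
python3 - <<'E'
from m import *
T=cv2.imread("pics/top0.png");S=cv2.imread("pics/scene0.png")
print(ctrl.camera_info("top")["K"][0],ctrl.camera_info("scene")["K"][0])
for n,im,near in(("top",T,{"bar":(269,177),"wedge":(177,212),"weight":(271,151),"tray":(364,207)}),("scene",S,{"wedge":(316,155),"weight":(260,235),"tray":(112,252)})):
    h,s,v=hsv(im)
    M={"bar":(h<14)&(h>4)&(s>150)&(v>90),"wedge":(h>20)&(h<34)&(s>120)&(v>80),"weight":(h>10)&(h<24)&(s>90)&(v>60),"tray":(h>105)&(h<130)&(s>150)&(v>60)}
    for k,p in near.items():
        m,c,st=big(M[k],p,25);r=cv2.minAreaRect(cv2.findNonZero(m))
        print(n,k,c.round(1),st,np.round(cv2.boxPoints(r),1).tolist())
        if k=="tray" and n=="top":
            print([ray(n,*q,.016)[:2].round(4) for q in cv2.boxPoints(r)])
cv2.imwrite("pics/crop1.png",np.vstack([np.hstack([cv2.resize(T[185:240,155:205],(400,440),interpolation=cv2.INTER_CUBIC),cv2.resize(T[130:185,245:300],(400,440),interpolation=cv2.INTER_CUBIC)])]))
cv2.imwrite("pics/crop2.png",np.hstack([cv2.resize(S[125:180,290:340],(400,440),interpolation=cv2.INTER_CUBIC),cv2.resize(S[210:280,215:290],(400,373),interpolation=cv2.INTER_CUBIC)[:440] if 0 else cv2.resize(S[205:285,215:290],(400,440),interpolation=cv2.INTER_CUBIC)]))
E
```

```text
[462.285965     0.         257.80626365] [367.96880346   0.         254.5819736 ]
top bar [268.5 176.9] [256 171  26  11  82] [[255.6999969482422, 175.3000030517578], [256.8999938964844, 170.6999969482422], [281.5, 177.10000610351562], [280.29998779296875, 181.6999969482422]]
top wedge [175.2 218.9] [168 209  17  21 233] [[166.8000030517578, 228.0], [170.6999969482422, 208.3000030517578], [184.0, 211.0], [180.10000610351562, 230.60000610351562]]
top weight [270.7 150.7] [265 145  13  13 132] [[265.0, 157.0], [265.0, 145.0], [277.0, 145.0], [277.0, 157.0]]
top tray [364.4 207.3] [ 341  187   47   42 1856] [[341.0, 187.0], [387.0, 187.0], [387.0, 228.0], [341.0, 228.0]]
[array([ 0.5467, -0.2215]), array([ 0.5472, -0.37  ]), array([ 0.4158, -0.3678]), array([ 0.4155, -0.2201])]
scene wedge [313.4 152.4] [303 132  26  40 523] [[297.20001220703125, 136.5], [313.20001220703125, 130.10000610351562], [328.29998779296875, 167.6999969482422], [312.20001220703125, 174.10000610351562]]
scene weight [259.7 234.6] [251 217  18  31 389] [[251.0, 217.0], [268.0, 217.0], [268.0, 247.0], [251.0, 247.0]]
scene tray [110.  253.3] [  72  219   80   71 3261] [[67.0, 245.0], [133.10000610351562, 217.6999969482422], [151.60000610351562, 262.3999938964844], [85.5, 289.70001220703125]]
```

View pics/crop1.png

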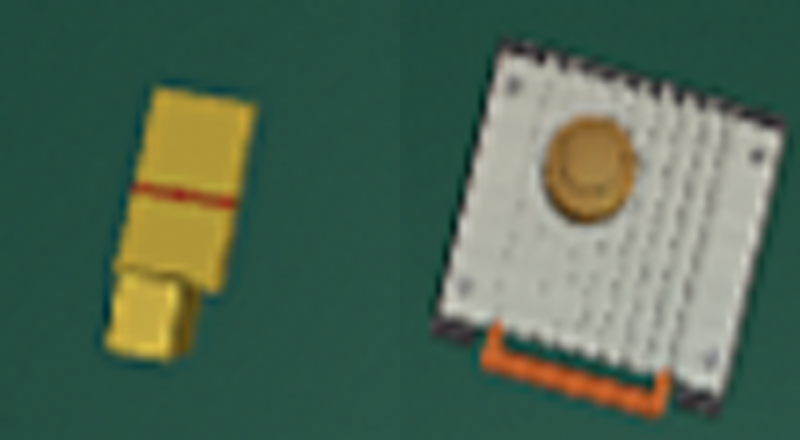

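View pics/crop2.png

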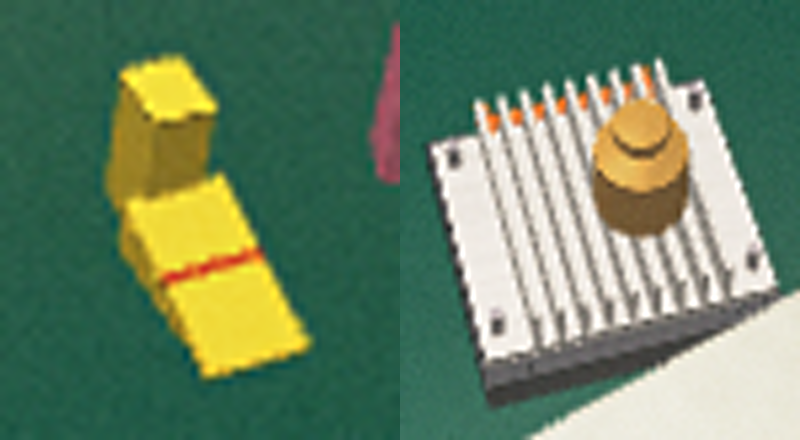

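Crop 1 and crop 2 confirm the choice: the small yellow wedge has a red line, its handle is towards the robot and its toe points to +x. Toe corners are at about (174,196) and (187,198). The weight stands left of the sink's middle, and the bar's ends are at about (256,174) and (281,181).

```bash
python3 - <<'E'
from m import *
T=cv2.imread("pics/top0.png");S=cv2.imread("pics/scene0.png")
def cr(x,y,x0,y0,sx,sy,ox=0): return (x0+(x-ox+.5)/sx-.5, y0+(y+.5)/sy-.5)
a=lambda x,y:cr(x,y,155,185,8,8); b=lambda x,y:cr(x,y,245,130,400/55,8,400)
s=lambda x,y:cr(x,y,290,125,8,8); w=lambda x,y:cr(x,y,215,205,400/75,5.5,400)
P=lambda n,q,z:ray(n,*q,z)[:2]
ang=lambda d:np.degrees(np.arctan2(d[1],d[0]))
def wed(n,tl,tr,rl,rr,h):
    tl,tr=P(n,tl,.004),P(n,tr,.004);rl,rr=P(n,rl,.014),P(n,rr,.014)
    hc=np.mean([P(n,q,.06) for q in h],0);tm=(tl+tr)/2;rm=(rl+rr)/2
    print(n,"toe",tm,"red",rm,"handle",hc,"dist",np.linalg.norm(tm-rm),np.linalg.norm(tm-hc),"yaw",ang(tm-hc),ang(tl-tr)-90,np.linalg.norm(tl-tr))
wed("top",a(155,88),a(257,104),a(133,188),a(236,204),[a(118,275),a(180,282),a(168,358),a(107,346)])
wed("scene",s(310,346),s(208,378),s(262,254),s(163,280),[s(122,72),s(183,56),s(218,105),s(162,122)])
# bar in top
h,ss,v=hsv(T);m,c,st=big((h<14)&(h>4)&(ss>150)&(v>90),(269,177),25)
e=[P("top",b(485,358),.018),P("top",b(660,412),.018)];print("bar",np.mean(e,0),np.linalg.norm(e[0]-e[1]),"yaw",ang(e[0]-e[1])-90)
# plate corners bright mask
m,c,st=big((ss<70)&(v>110),(274,158),15);m=cv2.morphologyEx(m,cv2.MORPH_CLOSE,np.ones((5,5)));r=cv2.minAreaRect(cv2.findNonZero(m));bx=[P("top",q,.028) for q in cv2.boxPoints(r)]
print("plate",np.mean(bx,0),[ (np.linalg.norm(bx[i]-bx[i-1]).round(4),ang(bx[i]-bx[i-1]).round(1)) for i in range(4)])
q=[w(432,145),w(702,84),w(778,290),w(487,362)];bx=[P("scene",i,.028) for i in q]
print("plate scene",np.mean(bx,0),[ (np.linalg.norm(bx[i]-bx[i-1]).round(4),ang(bx[i]-bx[i-1]).round(1)) for i in range(4)])
print("weight body top",P("top",b(589,170),.086),"knob",P("top",b(589,160),.108),"scene knob",P("scene",w(642,125),.108),"body",P("scene",w(641,158),.088))
E
```

```text
top toe [0.51485475 0.29557869] red [0.47462952 0.30204701] handle [0.42858013 0.30996309] dist 0.04074197085903339 0.08746554229887243 yaw -9.465742948944806 -8.752153563851152 0.0415625649266199
scene toe [0.51625521 0.29726305] red [0.47684594 0.30421943] handle [0.43104631 0.31233861] dist 0.040018518516850884 0.08653224469632165 yaw -10.033209794112409 -7.788779630355307 0.040950958576472685
bar [0.57580548 0.01258218] 0.08019846234226635 yaw -15.514952533908186
plate [ 0.64164979 -0.00445571] [(np.float64(0.1286), np.float64(75.2)), (np.float64(0.1128), np.float64(-14.7)), (np.float64(0.1293), np.float64(-104.8)), (np.float64(0.1128), np.float64(165.0))]
plate scene [ 0.64315585 -0.00298831] [(np.float64(0.1089), np.float64(165.4)), (np.float64(0.1264), np.float64(74.8)), (np.float64(0.1086), np.float64(-14.4)), (np.float64(0.1267), np.float64(-105.0))]
weight body top [0.65386304 0.00815472] knob [0.65482768 0.00906844] scene knob [0.65965016 0.00780351] body [0.66127888 0.00654385]
```

```bash
python3 -m creep '0 2.34 -3.78 0 0.95;0 2.34 -3.78 0 0.95;0 2.34 -3.78 0 0.95;0 2.34 -3.78 0 0.95;0 2.34 -3.78 0 0.95;0 2.34 -3.78 0 0.95;0 2.34 -3.78 0 0.95;0 2.34 -3.78 0 0.95'; python3 -m creep '0 2.34 -3.78 0 0.95;0 2.34 -3.78 0 0.95;0 2.34 -3.78 0 0.95;0 2.34 -3.78 0 0.95;0 2.34 -3.78 0 0.95;0 2.34 -3.78 0 0.95;0 2.34 -3.78 0 0.95;0 2.34 -3.78 0 0.95'
```

```text
time: 1.1
ee_pos: [0.4707, 0.3089, 0.25]
ee_rot: [-0.0, 0.149, 0.989, -0.0]
contact_force: [0.5, 0.9, 0.2]
width: 0.0856
finger_force: 0.0
time: 2.1
ee_pos: [0.6579, 0.0068, 0.2499]
ee_rot: [-0.0, 0.083, 0.997, 0.0]
contact_force: [0.2, 0.1, -0.4]
width: 0.0855
finger_force: 0.0
```

```bash
python3 -m creep '0 0 0 -4 0;0 0 0 -4 0;0 0 0 -3 0;0 0 0 -2 0;0 0 0 -2 0;0 0 0 -1.5 0;0 0 0 -0.5 0;0 0 0 0 0'; python3 -m creep '1 0 0 0 0;1 0 0 0 0;1 0 0 0 0;1 0 0 0 0;1 0 0 0 0;1 0 0 0 0;1 0 0 0 0;1 0 0 0 0'; python3 -m creep '1 0 0 1 0;1 0 0 2 0;1 0 0 2 0;1 0 0 2 0;1 0 0 1 0;1 0 0 0 0;1 0 0 0 0;1 0 0 0 0'
python3 - <<'E'
from m import *
T=ctrl.grab_frame("top");S=ctrl.grab_frame("scene")
cv2.imwrite("pics/g1.png",np.hstack([cv2.resize(T[110:200,220:310],(400,400)),cv2.resize(S[170:290,200:320],(400,400))]))
E
```

```text
time: 3.1
ee_pos: [0.6577, 0.008, 0.0804]
ee_rot: [0.0, 0.084, 0.996, 0.0]
contact_force: [0.2, -0.6, -0.7]
width: 0.0855
finger_force: 0.0
time: 4.1
ee_pos: [0.658, 0.0081, 0.0812]
ee_rot: [0.001, 0.084, 0.996, 0.0]
contact_force: [-1.4, 0.5, 6.3]
width: 0.0379
finger_force: 60.2
time: 5.1
ee_pos: [0.6569, 0.008, 0.1593]
ee_rot: [-0.001, 0.084, 0.996, -0.0]
contact_force: [-0.3, 0.3, -4.5]
width: 0.0381
finger_force: 60.9
```

View pics/g1.png

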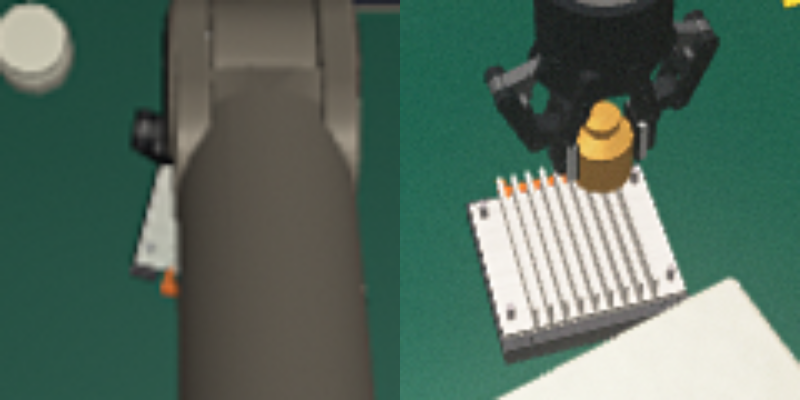

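The weight is held upright between the pads, at (605,150) in the crop. Next it goes to the tray.

```bash
python3 -m creep '1 -2.2 -3.79 0 0;1 -2.2 -3.79 0 0;1 -2.2 -3.79 0 0;1 -2.2 -3.79 0 0;1 -2.2 -3.79 0 0;1 -2.2 -3.79 0 0;1 -2.2 -3.79 0 0;1 -2.2 -3.79 0 0'; python3 -m creep '1 0 0 0 0;1 0 0 -2 0;1 0 0 -3 0;1 0 0 -3 0;1 0 0 -2 0;1 0 0 -1.2 0;1 0 0 -0.5 0;1 0 0 0 0'
```

```text
time: 6.2
ee_pos: [0.4807, -0.2964, 0.1603]
ee_rot: [0.0, 0.084, 0.996, -0.0]
contact_force: [0.2, -1.1, -4.1]
width: 0.0381
finger_force: 61.1
time: 7.2
ee_pos: [0.4819, -0.2952, 0.0436]
ee_rot: [0.0, 0.084, 0.997, -0.0]
contact_force: [-0.4, -0.1, -3.9]
width: 0.038
finger_force: 61.2
```

```bash
python3 -m creep '1 0 0 -0.3 0;1 0 0 -0.2 0;1 0 0 -0.2 0;1 0 0 -0.1 0;1 0 0 -0.1 0;1 0 0 0 0;1 0 0 0 0;1 0 0 0 0'
```

```text
time: 8.2
ee_pos: [0.4815, -0.2952, 0.0344]
ee_rot: [0.0, 0.084, 0.996, 0.0]
contact_force: [0.5, 0.1, -4.0]
width: 0.0379
finger_force: 61.2
```

```bash
python3 -m creep '1 0 0 -0.1 0;1 0 0 0 0;1 0 0 -0.1 0;1 0 0 0 0;1 0 0 0 0;1 0 0 0 0;1 0 0 0 0;1 0 0 0 0'
```

```text
time: 9.2
ee_pos: [0.4815, -0.2953, 0.0332]
ee_rot: [0.0, 0.084, 0.996, 0.0]
contact_force: [-2.9, 2.6, 7.2]
width: 0.0381
finger_force: 62.4
```

```bash
python3 -m creep '0 0 0 0 0;0 0 0 0 0;0 0 0 0 0;0 0 0 0 0;0 0 0 0 0;0 0 0 1 0;0 0 0 3 0;0 0 0 4 0'; python3 -m creep '0 0 0 4 0;0 0 0 4 0;0 0 2 1 0;0 0 4 0 0;0 0 4 0 0;0 0 4 0 0;0 0 4 0 0;0 0 4 0 0'
python3 - <<'E'
from m import *
S=ctrl.grab_frame("scene")
cv2.imwrite("pics/tray.png",cv2.resize(S[200:300,60:180],(480,400)))
s=ctrl.observe();print(s["ee_pos"],s["ee_rot"])
E
```

```text
time: 10.2
ee_pos: [0.4809, -0.295, 0.1131]
ee_rot: [-0.001, 0.084, 0.996, 0.0]
contact_force: [1.5, -0.4, -0.2]
width: 0.0853
finger_force: 0.0
time: 11.2
ee_pos: [0.4814, -0.074, 0.2031]
ee_rot: [0.0, 0.084, 0.996, 0.0]
contact_force: [0.6, 0.1, -0.0]
width: 0.0853
finger_force: 0.0
[ 0.48154611 -0.06818376  0.20288572] [9.97004408e-05 8.06153506e-02 9.96744244e-01 1.43772879e-03]
```

View pics/tray.png

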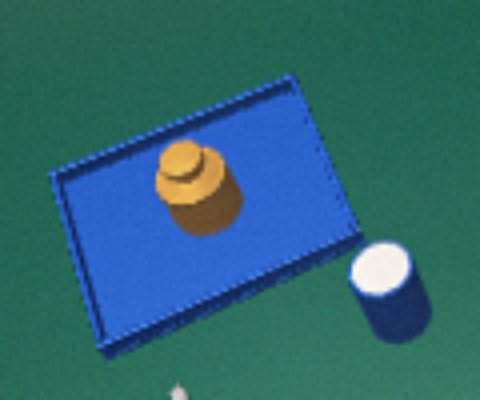

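The weight stands upright in the middle of the tray, at (200,190) in the crop. Now I check the pink handle's clearance and refine the wedge's pose.

```bash
python3 -m creep '0 -0.64 4.84 0 0;0 -0.64 4.84 0 0;0 -0.64 4.84 0 0;0 -0.64 4.84 0 0;0 -0.64 4.84 0 0;0 -0.64 4.84 0 0;0.3 -0.64 4.84 0 0;0.3 -0.64 4.84 0 0'
python3 - <<'E'
from m import *
T=cv2.imread("pics/top0.png");h,s,v=hsv(T)
m,c,st=big((h>160)&(s>60),(133,209),25);p=cv2.findNonZero(m)[:,0]
for z in(.0,.06):
  q=np.array([ray("top",*i,z)[:2] for i in p]);print(z,q.min(0),q.max(0),q[q[:,1].argmin()])
print(px("top",[.43,.311,.06]),ctrl.observe()["width"])
E
```

```text
time: 12.25
ee_pos: [0.4302, 0.3132, 0.203]
ee_rot: [0.0, 0.084, 0.996, 0.0]
contact_force: [0.6, -0.5, -1.0]
width: 0.0598
finger_force: 0.0
0.0 [0.43928104 0.39591144] [0.51304356 0.49595669] [0.45536576 0.39591144]
0.06 [0.44056775 0.38271769] [0.51137459 0.4787541 ] [0.45600795 0.38271769]
[172.13979066 223.5029097 ] 0.059795295333340256
```

```bash
python3 -m creep '0.3 0 0 -4 0;0.3 0 0 -4 0;0.3 0 0 -3 0;0.3 0 0 -2 0;0.3 0 0 -1.5 0;0.3 0 0 -1 0;0.3 0 0 -0.8 0;0.3 0 0 0 0'; python3 -m creep '1 0 0 0 0;1 0 0 0 0;1 0 0 0 0;1 0 0 0 0;1 0 0 0 0;1 0 0 0 0;1 0 0 0 0;1 0 0 0 0';  python3 -m creep '1 0 0 0.5 0;1 0 0 1 0;1 0 0 1 0;1 0 0 1 0;1 0 0 0.5 0;1 0 0 0 0;1 0 0 0 0;1 0 0 0 0'
python3 - <<'E'
from m import *
T=ctrl.grab_frame("top");S=ctrl.grab_frame("scene")
cv2.imwrite("pics/g2.png",np.hstack([cv2.resize(T[170:240,140:210],(400,400)),cv2.resize(S[100:190,270:360],(400,400))]))
E
```

```text
time: 13.25
ee_pos: [0.4303, 0.3119, 0.0392]
ee_rot: [-0.0, 0.084, 0.996, -0.0]
contact_force: [0.7, 0.3, 0.0]
width: 0.0599
finger_force: 0.0
time: 14.25
ee_pos: [0.4307, 0.3122, 0.0399]
ee_rot: [0.0, 0.084, 0.996, 0.0]
contact_force: [-1.6, -0.7, 6.1]
width: 0.0231
finger_force: 59.1
time: 15.25
ee_pos: [0.4301, 0.3118, 0.0789]
ee_rot: [-0.0, 0.084, 0.996, -0.0]
contact_force: [0.0, 0.0, -2.4]
width: 0.0234
finger_force: 58.6
```

View pics/g2.png

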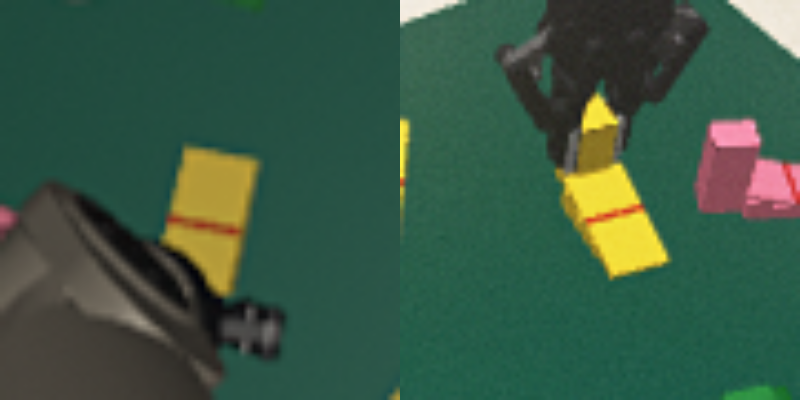

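The wedge is held level. Its toe corners are at (668,262) and (612,278) in the scene half of the crop.

```bash
python3 -m creep '1 0.45 -3.36 0 -0.68;1 0.45 -3.36 0 -0.68;1 0.45 -3.36 0 -0.68;1 0.45 -3.36 0 -0.68;1 0.45 -3.36 0 -0.68;1 0.45 -3.36 0 -0.68;1 0.45 -3.36 0 -0.68;1 0.45 -3.36 0 -0.68'; python3 -m creep '1 0 0 0 0;1 0 0 -1 0;1 0 0 -1 0;1 0 0 -1 0;1 0 0 -0.5 0;1 0 0 0 0;1 0 0 0 0;1 0 0 0 0'
python3 - <<'E'
from m import *
T=ctrl.grab_frame("top");S=ctrl.grab_frame("scene")
cv2.imwrite("pics/t5.png",T);cv2.imwrite("pics/s5.png",S)
cv2.imwrite("pics/p.png",np.hstack([cv2.resize(T[140:220,230:310],(400,400),interpolation=cv2.INTER_CUBIC),cv2.resize(S[155:255,205:305],(400,400),interpolation=cv2.INTER_CUBIC)]))
E
```

```text
time: 16.35
ee_pos: [0.4664, 0.0421, 0.0793]
ee_rot: [0.0, 0.131, 0.991, 0.0]
contact_force: [1.3, -0.8, -1.7]
width: 0.0236
finger_force: 58.7
time: 17.35
ee_pos: [0.4666, 0.0432, 0.0446]
ee_rot: [0.0, 0.131, 0.991, 0.0]
contact_force: [-0.3, 0.9, -1.6]
width: 0.0232
finger_force: 58.9
```

View pics/p.png

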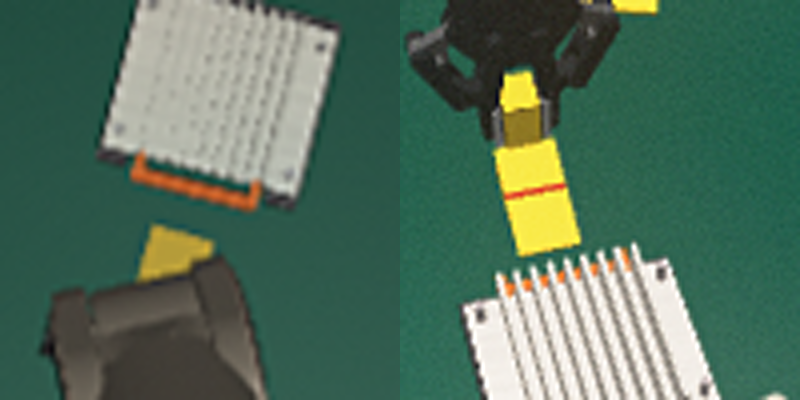

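The wedge is lined up in front of the bar: toe corners (152,226) and (214,243), bar ends (135,172) and (257,203) in the top crop.

```bash
python3 - <<'E'
from m import *
y=np.radians(-14.9);u=np.array([np.cos(y),np.sin(y)]);n=np.array([-u[1],u[0]])
A=lambda x,v,z:ray("top",230+(x+.5)/5-.5,140+(v+.5)/5-.5,z)[:2]
B=lambda x,v,z:ray("scene",205+(x-400+.5)/4-.5,155+(v+.5)/4-.5,z)[:2]
ang=lambda d:np.degrees(np.arctan2(d[1],d[0]))
t=[A(152,226,.009),A(214,243,.009)];b=[A(135,172,.018),A(257,203,.018)]
d=np.mean(b,0)-np.mean(t,0);print("top: along",d@u,"lat",d@n,"yaw",ang(t[0]-t[1])-90,ang(b[0]-b[1])-90,np.mean(t,0))
c=np.array([.6417,-.0045])-.065*u;print("plate-based top",(c-np.mean(t,0))@u,(c-np.mean(t,0))@n)
s=[B(580,241,.009),B(518,256,.009)];c=np.array([.64316,-.00299])-.065*u;d=c-np.mean(s,0)
print("scene: along",d@u,"lat",d@n,"yaw",ang(s[0]-s[1])-90,np.mean(s,0))
E
```

```text
top: along 0.030831718623040176 lat -9.722171009669215e-05 yaw -15.17174354009137 -14.098119536007147 [0.54793088 0.01895819]
plate-based top 0.031648101820905085 0.0014416762677606863
scene: along 0.030941182206667455 lat 0.001449746825950807 yaw -13.362687702374728 [0.55007196 0.02027862]
```

```bash
python3 -m creep '1 0 0 -0.2 0;1 0 0 -0.1 0;1 0 0 -0.1 0;1 0 0 -0.1 0;1 0 0 0 0;1 0 0 0 0;1 0 0 0 0;1 0 0 0 0'
```

```text
time: 18.45
ee_pos: [0.4663, 0.0432, 0.0399]
ee_rot: [-0.0, 0.131, 0.991, 0.0]
contact_force: [-3.2, -0.1, 9.0]
width: 0.0232
finger_force: 60.3
```

```bash
python3 -m creep '1 0.58 -0.154 0 0;1 0.58 -0.154 0 0;1 0.58 -0.154 0 0;1 0.58 -0.154 0 0;1 0.58 -0.154 0 0;1 0.58 -0.154 0 0;1 0.58 -0.154 0 0;1 0.58 -0.154 0 0'; python3 -m creep '1 0 0 0 0;1 0 0 0 0;1 0 0 0 0;1 0 0 0 0;1 0.097 -0.026 0 0;1 0 0 0 0;1 0 0 0 0;1 0 0 0 0'; python3 -m creep '1 0.193 -0.051 0 0;1 0 0 0 0;1 0 0 0 0;1 0 0 0 0;1 0.193 -0.051 0 0;1 0 0 0 0;1 0 0 0 0;1 0 0 0 0';python3 -m creep '1 0.193 -0.051 0 0;1 0 0 0 0;1 0 0 0 0;1 0 0 0 0;1 0.193 -0.051 0 0;1 0 0 0 0;1 0 0 0 0;1 0 0 0 0'
```

```text
time: 19.45
ee_pos: [0.512, 0.0314, 0.0399]
ee_rot: [-0.001, 0.131, 0.991, 0.0]
contact_force: [-5.8, 1.3, 10.7]
width: 0.0233
finger_force: 60.5
time: 20.45
ee_pos: [0.5132, 0.0311, 0.0399]
ee_rot: [-0.0, 0.131, 0.991, 0.0]
contact_force: [-4.0, 1.0, 9.2]
width: 0.0235
finger_force: 60.4
time: 21.45
ee_pos: [0.5171, 0.0301, 0.0399]
ee_rot: [-0.0, 0.131, 0.991, 0.0]
contact_force: [-3.7, 1.9, 9.3]
width: 0.0234
finger_force: 60.2
time: 22.45
ee_pos: [0.5184, 0.0297, 0.0399]
ee_rot: [-0.003, 0.13, 0.991, -0.0]
contact_force: [-13.5, 3.5, 19.5]
width: 0.0232
finger_force: 61.7
```

```bash
python3 -m creep '1 0.193 -0.051 0 0;1 0 0 0 0;1 0 0 0 0;1 0 0 0 0;1 0.193 -0.051 0 0;1 0 0 0 0;1 0 0 0 0;1 0 0 0 0';python3 -m creep '1 0.193 -0.051 0 0;1 0 0 0 0;1 0 0 0 0;1 0 0 0 0;1 0.193 -0.051 0 0;1 0 0 0 0;1 0 0 0 0;1 0 0 0 0'
python3 - <<'E'
from m import *
T=ctrl.grab_frame("top");S=ctrl.grab_frame("scene")
cv2.imwrite("pics/t6.png",T);cv2.imwrite("pics/s6.png",S)
cv2.imwrite("pics/q.png",np.hstack([cv2.resize(T[140:220,230:310],(400,400),interpolation=cv2.INTER_CUBIC),cv2.resize(S[180:280,205:305],(400,400),interpolation=cv2.INTER_CUBIC)]))
E
```

```text
time: 23.45
ee_pos: [0.5211, 0.0288, 0.0398]
ee_rot: [-0.004, 0.13, 0.991, -0.0]
contact_force: [-16.4, 3.7, 22.5]
width: 0.0235
finger_force: 61.5
time: 24.45
ee_pos: [0.525, 0.0279, 0.0398]
ee_rot: [-0.004, 0.13, 0.991, -0.0]
contact_force: [-15.5, 3.7, 22.1]
width: 0.0236
finger_force: 61.5
```

View pics/q.png

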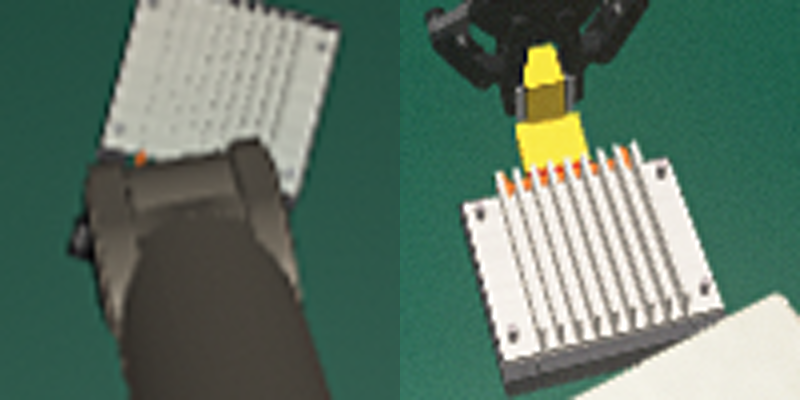

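Scene crop: the wedge is under the bar, and the red line at (560,170) shows between the fins. Now I measure the rise by image alignment.

```bash
cat > rise.py <<'E'
from m import *
def rise(a,b):
    out=[]
    for (r0,r1,c0,c1) in((224,262,228,284),(228,255,235,278)):
        f=lambda im:cv2.cvtColor(im[r0:r1,c0:c1],cv2.COLOR_BGR2GRAY).astype(np.float32)
        w=np.eye(2,3,dtype=np.float32)
        cc,w=cv2.findTransformECC(f(a),f(b),w,cv2.MOTION_TRANSLATION,(3,200,1e-6),None,3)
        g=px("scene",[.642,-.004,.045])-px("scene",[.642,-.004,.035])   # px per 10 mm
        out.append((round(float(cc),4),w[:,2].round(3),round(float(w[:,2]@g/(g@g)*10),2)))
    return out,g
if __name__=="__main__":
    R=lambda n:cv2.imread(f"pics/{n}.png")
    S=np.mean([ctrl.grab_frame("scene").astype(float) for _ in range(4)],0).astype(np.uint8)
    print(rise(R("s5"),S));print(rise(R("s5"),R("s6")))
    o=ctrl.observe();p=o["ee_pos"];print("adv",(p[0]-.4663)*.966-(p[1]-.0432)*.257,p,o["contact_force"],o["ee_rot"])
E
python3 rise.py
```

```text
([(0.9677, array([ 0.044, -0.348], dtype=float32), 1.47), (0.8073, array([-0.054, -0.661], dtype=float32), 2.81)], array([-0.04391402, -2.3562952 ]))
([(0.9675, array([ 0.034, -0.376], dtype=float32), 1.59), (0.9871, array([ 0.041, -0.393], dtype=float32), 1.66)], array([-0.04391402, -2.3562952 ]))
adv 0.06069850422270134 [0.52506118 0.02788792 0.03984459] [-15.75511136   3.32632649  22.01601792] [-3.82010612e-03  1.30118125e-01  9.91491134e-01 -1.10801333e-04]
```

```bash
python3 -m creep '1 0.193 -0.051 0 0;1 0 0 0 0;1 0.193 -0.051 0 0;1 0 0 0 0;1 0.193 -0.051 0 0;1 0 0 0 0;1 0 0 0 0;1 0 0 0 0';python3 -m creep '1 0.193 -0.051 0 0;1 0 0 0 0;1 0 0 0 0;1 0.145 -0.039 0 0;1 0 0 0 0;1 0 0 0 0;1 0 0 0 0;1 0 0 0 0'; python3 rise.py
```

```text
time: 25.75
ee_pos: [0.5309, 0.0264, 0.0398]
ee_rot: [-0.004, 0.13, 0.991, -0.0]
contact_force: [-14.8, 3.7, 21.5]
width: 0.023
finger_force: 61.4
time: 26.75
ee_pos: [0.5343, 0.0256, 0.0399]
ee_rot: [-0.004, 0.13, 0.991, -0.0]
contact_force: [-15.9, 3.7, 21.7]
width: 0.0235
finger_force: 61.5
([(0.995, array([ 0.054, -0.938], dtype=float32), 3.98), (0.9918, array([ 0.005, -0.972], dtype=float32), 4.12)], array([-0.04391402, -2.3562952 ]))
([(0.9675, array([ 0.034, -0.376], dtype=float32), 1.59), (0.9871, array([ 0.041, -0.393], dtype=float32), 1.66)], array([-0.04391402, -2.3562952 ]))
adv 0.0701871759152046 [0.53426647 0.02556745 0.03983507] [-14.38650204   3.29659843  21.25701409] [-3.82229100e-03  1.30076594e-01  9.91496579e-01 -5.36500015e-05]
```

```bash
python3 -c "
from h import *
cv2.imwrite('pics/end.png',cv2.resize(ctrl.grab_frame('scene')[90:320,60:400],(800,541),interpolation=cv2.INTER_CUBIC))"
```

```text
(no output)
```

View pics/end.png

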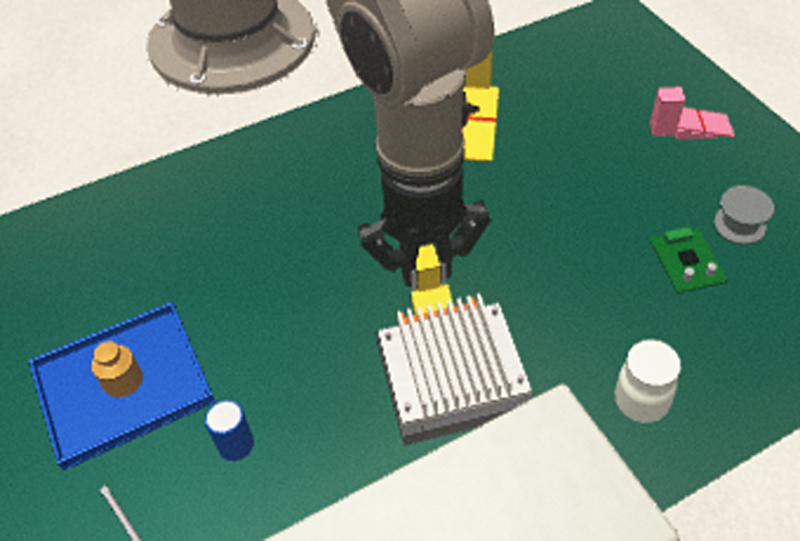

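The weight is upright in the tray at (115,370). The wedge is under the bar at (430,300), the red line no longer shows in front of it, and the bystanders have not moved.

```bash
python3 -c "
from plant import ctrl
print(ctrl.hand_in())"
```

```text
the job is handed in; nothing more can be done
None
```

I handed the job in at about 27 s: the brass weight stands upright in the blue tray, and the still-gripped small yellow wedge holds the heat sink about 4 mm up (4.0 mm by image, 3.8 mm by arm position).

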